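# Burner canisters into the rack by size

## Robot

A 6-joint arm with a two-finger parallel gripper is mounted at the origin on the work surface. World frame = base frame: x ahead of the robot, y to its left, z up, the work surface at z = 0. Lengths are in mm, angles in degrees, forces in N, time in s.
With the tool pointing down it reaches from about 350 to 850 mm from the base axis. Payload 8.1 kg.
Tool frame: the origin (TCP) lies at the very end of the fingers, on their centre line; the grasp point (between the pads) lies 19 mm behind it; z points along the fingers, y is the line along which they close (so a half turn about z gives the same grasp; the last joint's range is limited). The gripper opens to 85 mm and grips with 20 to 120 N. Pads are 22 mm wide; open, the fingers measure 114 mm over their backs; the gripper's body (76 mm by 85 mm) begins 54 mm behind the grasp point. The pads swing forward as they close: fully open they stand 13 mm farther back than shut.
Start: joints at [60.367, 7.471, 85.268, -0, 87.261, -4.893], TCP at [251.084, 544.942, 231.292] pointing down, gripper open.
Joint ranges: [-169.43, 169.43], [-51.17, 129.36], [1.28, 143.12], [-76.62, 256.62], [0, 156.53], [-152.29, 152.29]. Speed limits (degrees/s): [136.94, 136.94, 159.86, 180, 180, 180].

## Interface

Orientations are given as [roll, pitch, yaw] about the fixed x, y, z axes, in that order (R = Rz(yaw) Ry(pitch) Rx(roll)).
In Python, from bench import r gives the robot as it stands.
- The arm moves only by the shell command python3 -m jog 'ROWS' [FORCE]. ROWS is JSON, a list of rows, each a list of 7 numbers: the turn, a rotation vector about the tool's x, y, z in degrees, then the shift along the tool's x, y, z in mm, then the closure, from -1 (fully open) to 1 (shut), so that 0 is half open. A call has 1 to 5 rows; each row shifts and turns the commanded pose from where the row before left it, along the tool's axes as they then stand; what a row does not reach is not made up. A row lasts 1/10 s, in which the tool goes at most 50 mm and 8.59 degrees, less where a joint would pass 70% of its speed; a pose out of reach is approached as far as the arm can. A call is refused whole if a number of a shift passes 50 or a number of a turn 8.59, either way. A call with a gripper value outside its range is refused whole. The fingers move at their own pace and stop on an object; FORCE is the grip in N (left out, the last holds). Time passes only in rows, so rows that do not move let the fingers close. It gives the time, the measured TCP pose, the force, the opening and the grip force at its end, in the units of the state.
- r.sense(): the state, without advancing time (a new reading comes with each control period).
- r.snapshot(name): name is "side" or "top" or "wrist"; returns a dict with "pixels" (480x640x3 uint8, red, green, blue), "fx", "fy", "cx", "cy" (pixels), "world_to_cam" (4x4, takes a point from world to camera coordinates); the wrist camera has in their place "hand_eye" (4x4, takes a point from camera to tool coordinates, whose origin is the TCP and whose axes are the flange's). Camera axes: x right, y up, looking along -z (the intrinsics and any distortion apply to the point x, -y, -z); pixel columns grow to the right and rows downward; lengths in mm; the calibration is good to about 2 mm. A picture is of the moment at which its call begins: read the wrist's pose just before it. There is no depth.
- r.hand_in(): hands the job in; it is judged then, once.
The state is a dict: "time": time; "joint_pos": joint angles; "qd": joint speeds; "joint_efforts": joint torques, N m; "tool_pos": TCP position; "tcp_rot": TCP orientation; "ft_force": force on the tool from outside, world axes, zero at the start; "wrist_torque": the same for the moment, N m; "finger_gap": finger opening in mm; "grip_force": force on a finger pad.
Only numpy, scipy, OpenCV 4.12 (cv2) and the standard library are available. Lean on these libraries where they do the work, as an engineer would, in place of code of your own. Each camera call takes 0.05 s, during which the arm holds its last target. There are 200 camera calls.

## Task

Move the four burner canisters from the steel tray to the wooden rack, one upright in the middle of each cork pad, in order of size along the row: the largest at the end next to the fondue pot, the smallest at the end next to the fork carousel. Never tip a canister over, and do not shift the pot or the carousel.

Things in the scene. Friction and masses are not known exactly. Their poses are not given: they have to be found in the camera images.
- canister_1_center (a point): The smallest burner canister: upright aluminium can 30 mm in diameter and 54 mm tall over its black twist cap, about 70 g. This point: its centre, 27 mm above its underside; z is its axis, up. The straight wall reaches 39 mm up; above it a shoulder and the narrower cap. All four start upright in one row, in any order, in the places of a flat steel tray, 84 mm apart; the row runs along y within 0.1 rad.
- canister_2_center (a point): The second smallest burner canister: upright aluminium can 38 mm in diameter and 62 mm tall over its black twist cap, about 120 g. This point: its centre, 31 mm above its underside; z is its axis, up. The straight wall reaches 45 mm up; above it a shoulder and the narrower cap. The steel tray: 80 by 348 mm, floor 12 mm above the counter, dividers 15 mm high, 50 mm long, across the row between places and at the ends.
- canister_3_center (a point): The second largest burner canister: upright aluminium can 46 mm in diameter and 70 mm tall over its black twist cap, about 190 g. This point: its centre, 35 mm above its underside; z is its axis, up. The straight wall reaches 50 mm up; above it a shoulder and the narrower cap.
- canister_4_center (a point): The largest burner canister: upright aluminium can 54 mm in diameter and 78 mm tall over its black twist cap, about 280 g. This point: its centre, 39 mm above its underside; z is its axis, up. The straight wall reaches 56 mm up; above it a shoulder and the narrower cap.
- pad_a: One of four like round cork pads (64 mm in diameter, 4 mm thick) on the wooden rack. Origin: centre of its underside; y runs along the row of pads, z up. Which pad lies where in the row varies. The rack: wooden board 80 by 348 mm, top 12 mm above the counter, pads 84 mm apart.
- pad_b: One of four like round cork pads (64 mm in diameter, 4 mm thick) on the wooden rack. Origin: centre of its underside; y runs along the row of pads, z up. Which pad lies where in the row varies. The row runs along y within 0.1 rad; the rack is nearer or farther than the tray.
- pad_c: One of four like round cork pads (64 mm in diameter, 4 mm thick) on the wooden rack. Origin: centre of its underside; y runs along the row of pads, z up. Which pad lies where in the row varies. 15 mm high, 50 mm long dividers stand across the row between pads and at both ends.
- pad_d: One of four like round cork pads (64 mm in diameter, 4 mm thick) on the wooden rack. Origin: centre of its underside; y runs along the row of pads, z up. Which pad lies where in the row varies. 
- pot: Cream ceramic fondue pot on its black steel stand, one heavy piece, rim 180 mm in diameter, 145 mm high, with a handle reaching 170 mm out from its axis roughly away from the robot (+x). Origin: on its axis, at the counter. It stands beyond one end of the rack's row, to the left (+y) or to the right (-y). Leave it where it is.
- carousel: Stainless fork carousel with eight fondue forks, 140 mm in diameter, 226 mm high, at the side opposite to the pot. Origin: on its axis, at the counter. Leave it where it is.
There are look-alikes about, which are no part of the job. Leave any green or red look-alike of the part that bears canister_4_center alone.

How it is judged (in metres and radians):
At the end, for the whole second after the job is handed in: Each canister stands upright (within 0.1 rad), released and at rest on a cork pad of its own, its centre within 12 mm of the pad's centre, in order of size along the rack from the largest on the pad at the pot's end to the smallest on the pad at the carousel's end (((world y of pot above 0 m and ((y of canister_4_center in the frame of pad_a between -0.015 and 0.015 m and y of canister_3_center in the frame of pad_a between -0.099 and -0.069 m and y of canister_2_center in the frame of pad_a between -0.183 and -0.153 m and y of canister_1_center in the frame of pad_a between -0.267 and -0.237 m) or (y of canister_4_center in the frame of pad_b between -0.015 and 0.015 m and y of canister_3_center in the frame of pad_b between -0.099 and -0.069 m and y of canister_2_center in the frame of pad_b between -0.183 and -0.153 m and y of canister_1_center in the frame of pad_b between -0.267 and -0.237 m) or (y of canister_4_center in the frame of pad_c between -0.015 and 0.015 m and y of canister_3_center in the frame of pad_c between -0.099 and -0.069 m and y of canister_2_center in the frame of pad_c between -0.183 and -0.153 m and y of canister_1_center in the frame of pad_c between -0.267 and -0.237 m) or (y of canister_4_center in the frame of pad_d between -0.015 and 0.015 m and y of canister_3_center in the frame of pad_d between -0.099 and -0.069 m and y of canister_2_center in the frame of pad_d between -0.183 and -0.153 m and y of canister_1_center in the frame of pad_d between -0.267 and -0.237 m))) or (world y of pot below 0 m and ((y of canister_4_center in the frame of pad_a between -0.015 and 0.015 m and y of canister_3_center in the frame of pad_a between 0.069 and 0.099 m and y of canister_2_center in the frame of pad_a between 0.153 and 0.183 m and y of canister_1_center in the frame of pad_a between 0.237 and 0.267 m) or (y of canister_4_center in the frame of pad_b between -0.015 and 0.015 m and y of canister_3_center in the frame of pad_b between 0.069 and 0.099 m and y of canister_2_center in the frame of pad_b between 0.153 and 0.183 m and y of canister_1_center in the frame of pad_b between 0.237 and 0.267 m) or (y of canister_4_center in the frame of pad_c between -0.015 and 0.015 m and y of canister_3_center in the frame of pad_c between 0.069 and 0.099 m and y of canister_2_center in the frame of pad_c between 0.153 and 0.183 m and y of canister_1_center in the frame of pad_c between 0.237 and 0.267 m) or (y of canister_4_center in the frame of pad_d between -0.015 and 0.015 m and y of canister_3_center in the frame of pad_d between 0.069 and 0.099 m and y of canister_2_center in the frame of pad_d between 0.153 and 0.183 m and y of canister_1_center in the frame of pad_d between 0.237 and 0.267 m)))) and ((horizontal distance between canister_1_center and pad_a below 0.012 m and z of canister_1_center in the frame of pad_a between 0.025 and 0.037 m) or (horizontal distance between canister_1_center and pad_b below 0.012 m and z of canister_1_center in the frame of pad_b between 0.025 and 0.037 m) or (horizontal distance between canister_1_center and pad_c below 0.012 m and z of canister_1_center in the frame of pad_c between 0.025 and 0.037 m) or (horizontal distance between canister_1_center and pad_d below 0.012 m and z of canister_1_center in the frame of pad_d between 0.025 and 0.037 m)) and angle between each of canister_1_center, canister_2_center, canister_3_center, canister_4_center's own z axis and vertical below 0.1 rad and linear speed of each of canister_1, canister_2, canister_3, canister_4 below 0.02 m/s and angular speed of each of canister_1, canister_2, canister_3, canister_4 below 0.2 rad/s and ((horizontal distance between canister_2_center and pad_a below 0.012 m and z of canister_2_center in the frame of pad_a between 0.029 and 0.041 m) or (horizontal distance between canister_2_center and pad_b below 0.012 m and z of canister_2_center in the frame of pad_b between 0.029 and 0.041 m) or (horizontal distance between canister_2_center and pad_c below 0.012 m and z of canister_2_center in the frame of pad_c between 0.029 and 0.041 m) or (horizontal distance between canister_2_center and pad_d below 0.012 m and z of canister_2_center in the frame of pad_d between 0.029 and 0.041 m)) and ((horizontal distance between canister_3_center and pad_a below 0.012 m and z of canister_3_center in the frame of pad_a between 0.033 and 0.045 m) or (horizontal distance between canister_3_center and pad_b below 0.012 m and z of canister_3_center in the frame of pad_b between 0.033 and 0.045 m) or (horizontal distance between canister_3_center and pad_c below 0.012 m and z of canister_3_center in the frame of pad_c between 0.033 and 0.045 m) or (horizontal distance between canister_3_center and pad_d below 0.012 m and z of canister_3_center in the frame of pad_d between 0.033 and 0.045 m)) and ((horizontal distance between canister_4_center and pad_a below 0.012 m and z of canister_4_center in the frame of pad_a between 0.037 and 0.049 m) or (horizontal distance between canister_4_center and pad_b below 0.012 m and z of canister_4_center in the frame of pad_b between 0.037 and 0.049 m) or (horizontal distance between canister_4_center and pad_c below 0.012 m and z of canister_4_center in the frame of pad_c between 0.037 and 0.049 m) or (horizontal distance between canister_4_center and pad_d below 0.012 m and z of canister_4_center in the frame of pad_d between 0.037 and 0.049 m))); the robot touches nothing.
It fails at once if a canister is tipped over (more than 0.7 rad) (angle between any of canister_1_center, canister_2_center, canister_3_center, canister_4_center's own z axis and vertical above 0.7 rad).
It fails at once if the pot or the carousel is shifted (more than 25 mm) or tipped (distance of any of pot, carousel from where it was at the start of the episode above 0.025 m or angle between any of pot, carousel's own z axis and vertical above 0.3 rad).
It also fails if it takes over 99 s, if anything falls off the work surface, if the arm or the gripper's body presses on something with over 40 N, if the wrist force passes 120 N, or if a joint passes its speed limit or range.

## Working session

There is one attempt and no reset: what is moved stays moved. The work goes in short steps, Python scripts to look and compute and a shell command to move; the robot and the scene stay as the last step left them, time stands still between calls to the robot, and variables do not carry over. Pictures are saved under pics/ and viewed, at most 14 in all, crops included, and the job is handed in when it is done.

```bash
ls; mkdir -p pics; python3 - <<'E'
from bench import r
import cv2,numpy as np
print(r.sense())
for n in ("top","side"):
    s=r.snapshot(n); cv2.imwrite(f"pics/{n}0.png",s["pixels"][:,:,::-1])
    print(n,{k:(np.round(v,3).tolist() if k!="pixels" else v.shape) for k,v in s.items()})
s=r.snapshot("wrist");print({k:np.round(v,3).tolist() for k,v in s.items() if k!="pixels"})
E
```

```text
pics
{'time': 0.0, 'joint_pos': array([ 6.03676834e+01,  7.51206869e+00,  8.53314872e+01,  2.01851460e-03,
        8.72616759e+01, -4.89140797e+00]), 'qd': array([-0.1046027 , -0.0156047 , -0.06157273,  0.05376985,  0.0351184 ,
        0.12797825]), 'joint_efforts': array([ 8.42570813e-06, -5.69420421e+01, -5.00546980e+01, -3.46698980e-04,
        1.52079243e-02, -5.22510709e-05]), 'tool_pos': array([250.78311711, 544.45802238, 230.2549609 ]), 'tcp_rot': array([-1.79895323e+02, -1.09815417e-02,  1.55258983e+02]), 'ft_force': array([ 0.11998513, -0.53303112, -0.00467727]), 'wrist_torque': array([ 0.01339934, -0.02326756,  0.06293402]), 'grip_force': 0.0, 'finger_gap': 85.23658251384194}
top {'pixels': (480, 640, 3), 'fx': 542.702, 'fy': 542.702, 'cx': 326.065, 'cy': 246.414, 'world_to_cam': [[0.021, -1.0, -0.005, -10.88], [0.996, 0.02, 0.09, -561.534], [-0.09, -0.007, 0.996, -1409.062], [0.0, 0.0, 0.0, 1.0]]}
side {'pixels': (480, 640, 3), 'fx': 462.334, 'fy': 462.334, 'cx': 326.483, 'cy': 238.631, 'world_to_cam': [[0.766, -0.642, 0.002, -435.841], [0.458, 0.548, 0.7, -327.164], [-0.45, -0.536, 0.714, -705.992], [0.0, 0.0, 0.0, 1.0]]}
{'fx': 356.564, 'fy': 356.564, 'cx': 321.459, 'cy': 240.374, 'hand_eye': [[0.001, 0.948, 0.317, 82.308], [1.0, -0.001, 0.001, 0.019], [0.001, 0.317, -0.948, -143.186], [0.0, 0.0, 0.0, 1.0]]}
```

View pics/top0.png

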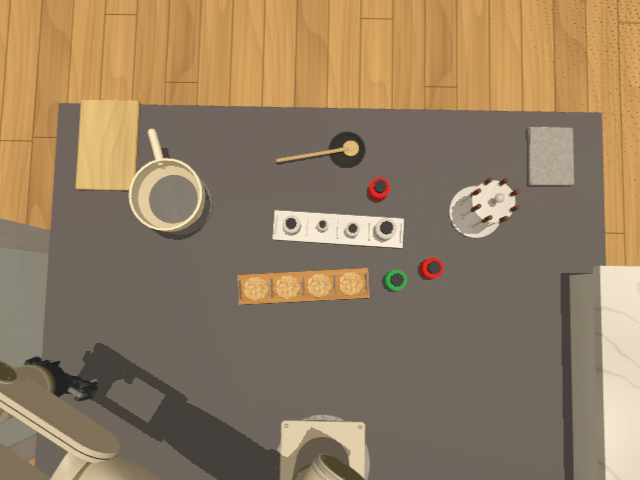

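View pics/side0.png

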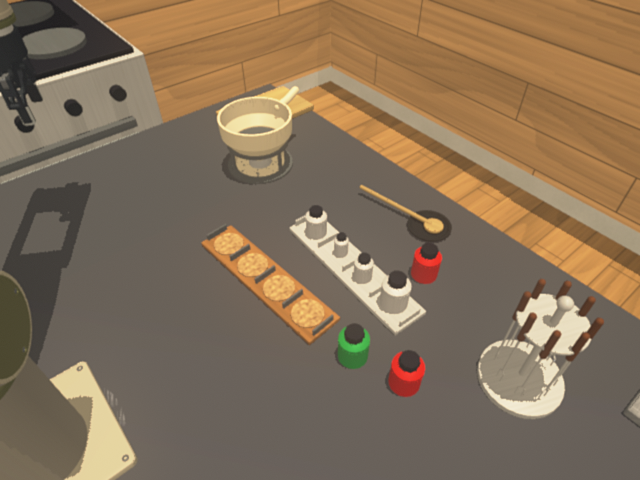

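The top view shows the pot at left (+y, px 168,195) and the carousel at right (493,202). On the tray, from left, are canisters 3 (291,224), 1 (322,226), 2 (352,229) and 4 (387,229). The pads run (256,288)…(351,283). The look-alikes are red (379,188), red (432,268) and green (397,280), and none of them is wanted. The largest aluminium can is at (387,229).

```bash
cat > h.py <<'E'
import numpy as np,cv2
from bench import r
def ray(s,uv,pose=None):
    d=np.array([(uv[0]-s["cx"])/s["fx"],-(uv[1]-s["cy"])/s["fy"],-1.])
    if pose is None:
        M=np.linalg.inv(s["world_to_cam"])
    else: M=pose@s["hand_eye"]
    return M[:3,3],M[:3,:3]@d
def onz(o,d,z): return o+d*(z-o[2])/d[2]
def tri(rays):
    A=np.zeros((3,3));b=np.zeros(3)
    for o,d in rays:
        d=d/np.linalg.norm(d);P=np.eye(3)-np.outer(d,d);A+=P;b+=P@o
    p=np.linalg.solve(A,b)
    return p,max(np.linalg.norm(np.cross(p-o,d/np.linalg.norm(d))) for o,d in rays)
def tpose():
    from scipy.spatial.transform import Rotation as R
    st=r.sense();T=np.eye(4);T[:3,:3]=R.from_euler("xyz",st["tcp_rot"],degrees=True).as_matrix();T[:3,3]=st["tool_pos"];return T
def blobs(mask,amin):
    n,_,st,c=cv2.connectedComponentsWithStats(mask.astype(np.uint8))
    return [(c[i].round(1),st[i].tolist()) for i in range(1,n) if st[i][4]>=amin]
E
python3 - <<'E'
from h import *
W={"top":[(291,224),(322,226),(352,229),(387,229)],"side":[(316,212),(341,238),(364,260),(397,280)]}
P={"top":[(256,288),(288,286),(319,285),(351,283)],"side":[(229,244),(252,264),(279,288),(308,313)]}
S={n:r.snapshot(n) for n in W}
C={};D={}
for n,s in S.items():
    p=s["pixels"];g=p.max(2); hsv=cv2.cvtColor(p,cv2.COLOR_RGB2HSV)
    m=np.zeros(g.shape,bool)
    w=11
    C[n]=[]
    for u,v in W[n]:
        m=np.zeros(g.shape,bool);m[v-w:v+w,u-w:u+w]=(g<60)[v-w:v+w,u-w:u+w]
        b=max(blobs(m,5),key=lambda b:b[1][4]); C[n].append(b); print(n,b)
    print([hsv[v,u].tolist() for u,v in P[n]], hsv[P[n][0][1]+ (13 if n=="top" else 0),P[n][0][0]].tolist())
    print([p[v, u].tolist() for u,v in P[n]])
for a,b in zip(C["top"],C["side"]):
    print("cap",*[np.round(x,1) for x in tri([ray(S["top"],a[0]),ray(S["side"],b[0])])])
v=np.vstack([cv2.resize(S["top"]["pixels"][205:310,230:450],(800,382),interpolation=cv2.INTER_CUBIC)])
cv2.imwrite("pics/crop1.png",v[:,:,::-1])
for a,b in zip(P["top"],P["side"]):
    print("pad",*[np.round(x,1) for x in tri([ray(S["top"],a),ray(S["side"],b)])], onz(*ray(S["top"],a),16).round(1))
E
```

```text
Traceback (most recent call last):
ValueError: max() iterable argument is empty
```

```bash
cat > m1.py <<'E'
from h import *
W={"top":[(291,224),(322,226),(352,229),(387,229)],"side":[(316,212),(341,238),(364,260),(397,280)]}
P={"top":[(256,288),(288,286),(319,285),(351,283)],"side":[(229,244),(252,264),(279,288),(308,313)]}
S={n:r.snapshot(n) for n in W}
C={};D={}
for n,s in S.items():
    p=s["pixels"];g=p.max(2).astype(int); hsv=cv2.cvtColor(p,cv2.COLOR_RGB2HSV)
    w=9
    C[n]=[]
    for u,v in W[n]:
        k=g[v-w:v+w,u-w:u+w]; t=(k.min()+ 45)
        m=np.zeros(g.shape,bool);m[v-w:v+w,u-w:u+w]=k<t
        b=max(blobs(m,3),key=lambda b:b[1][4]); C[n].append(b); print(n,k.min(),b)
    print([hsv[v,u].tolist() for u,v in P[n]], hsv[P[n][0][1]+ (13 if n=="top" else 0),P[n][0][0]].tolist())
for a,b in zip(C["top"],C["side"]):
    print("cap",*[np.round(x,1) for x in tri([ray(S["top"],a[0]),ray(S["side"],b[0])])])
v=cv2.resize(S["top"]["pixels"][205:310,230:450],(800,382),interpolation=cv2.INTER_CUBIC)
cv2.imwrite("pics/crop1.png",v[:,:,::-1])
for a,b in zip(P["top"],P["side"]):
    print("pad",*[np.round(x,1) for x in tri([ray(S["top"],a),ray(S["side"],b)])], onz(*ray(S["top"],a),16).round(1))
E
python3 m1.py
```

```text
top 61 (array([290.5, 222.9]), [286, 218, 10, 11, 86])
top 70 (array([322.2, 223.8]), [319, 221, 7, 7, 34])
top 65 (array([352.4, 227.9]), [349, 224, 8, 9, 57])
top 49 (array([386.1, 227.2]), [380, 221, 13, 13, 116])
[[17, 132, 213], [17, 130, 212], [17, 130, 214], [17, 131, 212]] [16, 156, 204]
side 54 (array([315.5, 210.5]), [309, 205, 14, 13, 138])
side 59 (array([341.4, 236.1]), [337, 232, 10, 9, 70])
side 60 (array([364.3, 257.7]), [359, 252, 12, 12, 114])
side 58 (array([396.9, 278.9]), [388, 271, 18, 17, 261])
[[18, 139, 238], [16, 144, 227], [17, 143, 236], [17, 142, 230]] [18, 139, 238]
cap [615.6  92.5  77.1] 0.1
cap [617.2  11.4  62. ] 0.5
cap [607.3 -66.7  69.5] 0.6
cap [ 608.5 -151.3   83.3] 0.0
pad [448.4 184.   13.3] 0.1 [448.3 183.7  16. ]
pad [454.1  99.7  17.9] 1.4 [455.4  99.2  16. ]
pad [460.1  17.1  13.6] 0.4 [459.7  17.3  16. ]
pad [466.8 -67.2  14.7] 0.1 [466.7 -67.2  16. ]
```

View pics/crop1.png

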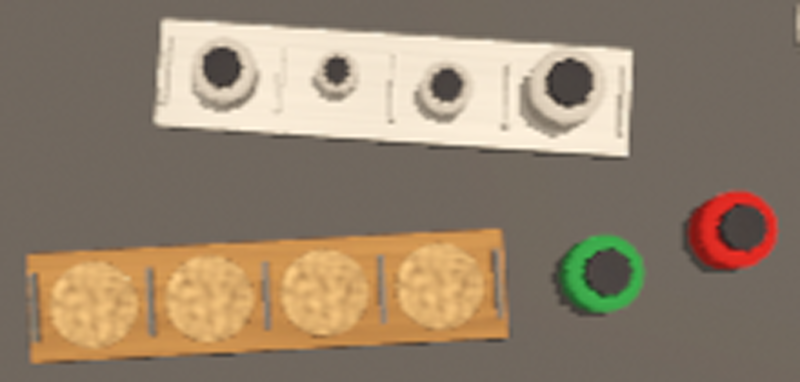

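The crop confirms the large plain aluminium can at (387,229) as canister_4. The others, from left, are 3, 1 and 2, and the green and red cans stay put. Next I turn the tool so the fingers close along x, and move to a viewing spot.

```bash
python3 -m jog '[[0,0,8.15,0,0,0,-1],[0,0,8.15,0,0,0,-1],[0,0,8.15,0,0,0,-1],[0,0,8.15,0,0,0,-1],[0,0,8.15,0,0,0,-1]]' && python3 -m jog '[[0,0,8.15,0,0,0,-1],[0,0,8.15,0,0,0,-1],[0,0,8.15,0,0,0,-1],[0,0,0,0,0,0,-1]]' && python3 -m jog '[[0,0,0,-41,22,0,-1],[0,0,0,-41,22,0,-1],[0,0,0,-41,22,0,-1],[0,0,0,-41,22,0,-1],[0,0,0,-41,22,0,-1]]' && python3 -m jog '[[0,0,0,-41,22,0,-1],[0,0,0,-41,22,0,-1],[0,0,0,-41,22,0,-1],[0,0,0,-41,22,0,-1],[0,0,0,-41,22,0,-1]]' && python3 -m jog '[[0,0,0,-41,22,0,-1],[0,0,0,-41,22,0,-1],[0,0,0,-41,22,0,-1],[0,0,0,0,0,0,-1],[0,0,0,0,0,0,-1]]'
cat > look.py <<'E'
from h import *
import sys,pickle
T=tpose();s=r.snapshot("wrist");n=sys.argv[1]
pickle.dump((T,s),open(n+".pkl","wb"));cv2.imwrite(f"pics/{n}.png",s["pixels"][:,:,::-1])
E
python3 look.py w1
```

```text
time: 0.85
tool_pos: [251.1, 544.9, 231.2]
tcp_rot: [-180.0, 0.0, 114.2]
ft_force: [-0.1, 0.6, -0.6]
finger_gap: 85.4
grip_force: 0.0
time: 1.25
tool_pos: [251.1, 544.9, 231.2]
tcp_rot: [-180.0, 0.0, 89.9]
ft_force: [0.4, -0.3, 0.4]
finger_gap: 85.3
grip_force: 0.0
time: 1.75
tool_pos: [361.8, 338.5, 231.4]
tcp_rot: [180.0, -0.0, 90.4]
ft_force: [1.8, -0.2, 0.4]
finger_gap: 85.6
grip_force: 0.0
time: 2.25
tool_pos: [472.2, 133.4, 231.6]
tcp_rot: [179.9, -0.0, 90.3]
ft_force: [0.4, 0.1, 0.3]
finger_gap: 85.4
grip_force: 0.0
time: 2.75
tool_pos: [537.8, 11.2, 231.0]
tcp_rot: [-180.0, -0.0, 90.1]
ft_force: [0.2, 0.1, 0.4]
finger_gap: 85.2
grip_force: 0.0
```

View pics/w1.png

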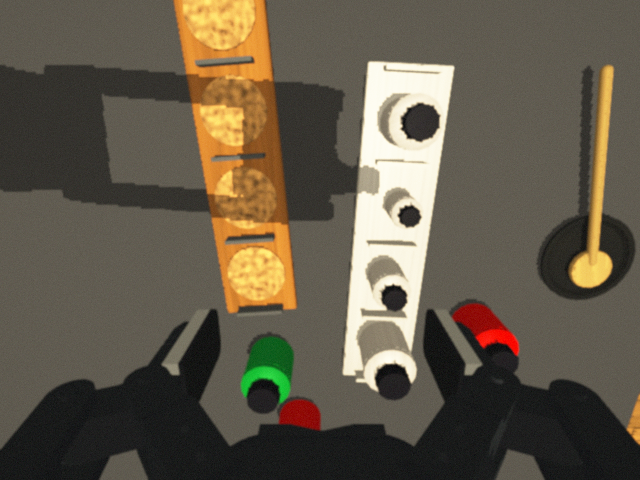

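The wrist view shows the pads at (219,15), (233,110), (246,195) and (256,273), the cans' caps at (421,121), (408,215), (394,297) and (393,381), green at (266,370) and red at (488,335). I cross-check the positions by intersecting with the top view.

```bash
cat > m2.py <<'E'
from h import *
import pickle
T,s=pickle.load(open("w1.pkl","rb"))
t=r.snapshot("top")
p=s["pixels"];g=p.max(2)
caps=[]
for u,v in [(421,121),(408,215),(394,297),(393,381)]:
    w=24;m=np.zeros(g.shape,bool);m[v-w:v+w,u-w:u+w]=g[v-w:v+w,u-w:u+w]<62
    b=max(blobs(m,5),key=lambda b:b[1][4]);caps.append(b)
for b,c in zip(caps,[(290.5,222.9),(322.2,223.8),(352.4,227.9),(386.1,227.2)]):
    q,e=tri([ray(s,b[0],T),ray(t,c)]);print("cap",b,q.round(1),e.round(1))
# pads: cork less saturated than board; fit min circle in each view
def pad(img,uv,w):
    hsv=cv2.cvtColor(img,cv2.COLOR_RGB2HSV).astype(int);u,v=uv
    y0=max(v-w,0);k=hsv[y0:v+w,u-w:u+w]
    m=(k[...,0]>8)&(k[...,0]<28)&(k[...,1]<150)&(k[...,1]>60)
    m=cv2.morphologyEx(m.astype(np.uint8),cv2.MORPH_OPEN,np.ones((3,3)))
    c=max(cv2.findContours(m,0,2)[0],key=cv2.contourArea)
    (a,b2),ax,_=cv2.fitEllipse(cv2.convexHull(c));return (a+u-w,b2+y0),np.round(ax,1)
for a,b in zip([(256,288),(288,286),(319,285),(351,283)],[None,(233,110),(246,195),(256,273)]):
    pt,ax=pad(t["pixels"],a,15);print("pad top",np.round(pt,1),ax,onz(*ray(t,pt),16).round(1))
    if b: pw,ax=pad(s["pixels"],b,40);print("   wrist",np.round(pw,1),ax,onz(*ray(s,pw,T),16).round(1),*[np.round(x,1) for x in tri([ray(s,pw,T),ray(t,pt)])])
for c in [(379,188),(397,280),(432,268)]: print("lookalike",onz(*ray(t,c),40).round())
E
python3 m2.py
```

```text
cap (array([420. , 121.7]), [402, 104, 37, 37, 982]) [616.1  92.7  71.6] 0.3
cap (array([409. , 215.6]), [399, 206, 21, 20, 299]) [616.8  11.6  59.4] 0.4
cap (array([393.7, 297.5]), [382, 285, 24, 26, 456]) [606.3 -66.3  69.5] 0.4
cap (array([392.5, 381.9]), [376, 365, 35, 35, 945]) [ 607.9 -151.2   84.9] 0.4
pad top [265.4 287.6] [29.3 45.3] [449.8 159.   16. ]
pad top [282.3 286.1] [30.2 32.8] [454.8 114.2  16. ]
   wrist [214.6 119.6] [ 8.3 12.4] [434.8  93.7  16. ] [455.5 100.4  95.8] 7.1
pad top [318.8 285.2] [23.  24.4] [459.2  17.7  16. ]Traceback (most recent call last):
  File "m2.py", line 22, in <module>
    if b: pw,ax=pad(s["pixels"],b,40);print("   wrist",np.round(pw,1),ax,onz(*ray(s,pw,T),16).round(1),*[np.round(x,1) for x in tri([ray(s,pw,T),ray(t,pt)])])
                ~~~^^^^^^^^^^^^^^^^^^
  File "m2.py", line 18, in pad
    c=max(cv2.findContours(m,0,2)[0],key=cv2.contourArea)
ValueError: max() iterable argument is empty
```

```bash
python3 - <<'E'
from h import *
import pickle
T,s=pickle.load(open("w1.pkl","rb"));t=r.snapshot("top")
for a,b in zip([(256,288),(288,286.3),(318.8,285.2),(350.5,283.5)],[(219,12),(233,110),(246,195),(256,273)]):
    print("pad",onz(*ray(t,a),16).round(1),onz(*ray(s,b,T),16).round(1),*[np.round(x,1) for x in tri([ray(s,b,T),ray(t,a)])])
for c in [(379,188),(397,280),(432,268)]: print("lookalike",onz(*ray(t,c),40).round())
E
python3 -m jog '[[0,0,0,-40,18,0,-1],[0,0,0,-40,18,0,-1],[0,0,0,-40,18,0,-1],[0,0,0,-42,16.5,0,-1],[0,0,0,0,0,0,-1]]'; python3 look.py w2
```

```text
pad [448.3 183.7  16. ] [446.9 182.7  16. ] [448.  182.5  19.5] 0.7
pad [454.6  99.2  16. ] [453.  102.4  16. ] [454.2 100.6  19.6] 1.7
pad [459.2  17.8  16. ] [460.   21.2  16. ] [458.7  18.7   6.9] 0.9
pad [465.4 -65.9  16. ] [465.4 -65.1  16. ] [465.2 -65.8  14.6] 0.2
lookalike [ 718. -136.   40.]
lookalike [ 476. -186.   40.]
lookalike [ 510. -276.   40.]
time: 3.4
tool_pos: [609.0, -153.1, 230.6]
tcp_rot: [-180.0, 0.1, 90.0]
ft_force: [-1.0, 0.8, -0.5]
finger_gap: 85.6
grip_force: 0.0
```

View pics/w2.png

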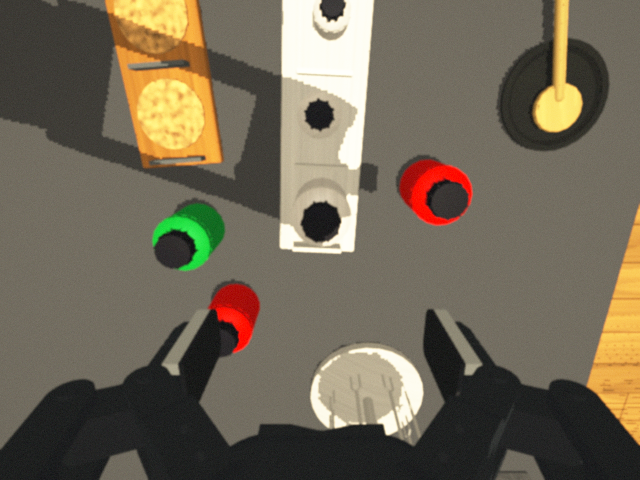

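The wrist view from over can 4 shows its cap at (320,221), the red can clear to the right, and the nearest pad at (170,113).

```bash
python3 - <<'E'
from h import *
import pickle
T1,s1=pickle.load(open("w1.pkl","rb"));T,s=pickle.load(open("w2.pkl","rb"))
print(T[:3,3])
for a,b in [((392.5,381.9),(320,221)),((393.7,297.5),(319.5,115))]: print(*[np.round(x,1) for x in tri([ray(s1,a,T1),ray(s,b,T)])])
print(onz(*ray(s,(170,113),T),16))
E
python3 -m jog '[[0,0,0,2,-1,40,-1],[0,0,0,0,0,40,-1],[0,0,0,0,0,40,-1],[0,0,0,0,0,0,-1]]'
```

```text
[ 609.01417176 -153.09142315  230.59205784]
[ 607.2 -151.1   85.2] 0.3
[606.4 -67.2  67.9] 0.1
[464.81135402 -64.82085764  16.        ]
time: 3.85
tool_pos: [602.6, -143.9, 104.5]
tcp_rot: [-179.4, -0.2, 90.2]
ft_force: [-1.4, -0.1, 0.4]
finger_gap: 85.1
grip_force: 0.0
```

```bash
python3 -m jog '[[0,0,0,0,0,0,-1],[0,0,0,0,0,0,-1]]'
```

```text
time: 4.05
tool_pos: [609.2, -147.3, 114.8]
tcp_rot: [179.8, 0.1, 90.1]
ft_force: [0.9, 0.5, 0.1]
finger_gap: 85.4
grip_force: 0.0
```

```bash
python3 -m jog '[[0,0,0,0,0,0,-1],[0,0,0,0,0,0,-1],[0,0,0,0,0,0,-1]]';python3 -m jog '[[0,0,0,0,0,0,-1],[0,0,0,0,0,0,-1]]'
```

```text
time: 4.35
tool_pos: [608.0, -148.0, 112.7]
tcp_rot: [179.9, 0.0, 90.1]
ft_force: [-0.1, -0.0, 0.3]
finger_gap: 85.2
grip_force: 0.0
time: 4.55
tool_pos: [607.3, -147.8, 111.4]
tcp_rot: [180.0, 0.0, 90.0]
ft_force: [0.2, 0.6, 0.1]
finger_gap: 85.6
grip_force: 0.0
```

```bash
python3 -m jog '[[0,0,0,-3.3,0,20,-1],[0,0,0,0,0,22,-1],[0,0,0,0,0,22,-1],[0,0,0,0,0,15,-1],[0,0,0,0,0,7,-1]]'; python3 -m jog '[[0,0,0,0,0,0,-1],[0,0,0,0,0,0,-1],[0,0,0,0,0,0,-1]]'
```

```text
time: 5.05
tool_pos: [606.0, -150.6, 23.2]
tcp_rot: [-179.8, -0.1, 90.1]
ft_force: [0.5, -1.0, -0.8]
finger_gap: 85.8
grip_force: 0.0
time: 5.35
tool_pos: [608.4, -151.3, 26.8]
tcp_rot: [179.9, 0.0, 90.1]
ft_force: [0.1, 0.4, 0.7]
finger_gap: 85.7
grip_force: 0.0
```

Now I close the gripper gently.

```bash
python3 -m jog '[[0,0,0,0,0,0,0],[0,0,0,0,0,0,0.3],[0,0,0,0,0,0,0.6],[0,0,0,0,0,0,0.6],[0,0,0,0,0,0,0.6]]' 30; python3 -m jog '[[0,0,0,0,0,0,1],[0,0,0,0,0,0,1],[0,0,0,0,0,0,1],[0,0,0,0,0,0,1],[0,0,0,0,0,0,1]]' 40
```

```text
time: 5.85
tool_pos: [607.9, -151.2, 26.1]
tcp_rot: [179.9, 0.0, 90.1]
ft_force: [0.2, -0.1, 5.3]
finger_gap: 53.1
grip_force: 32.5
time: 6.35
tool_pos: [607.9, -151.2, 26.1]
tcp_rot: [179.9, 0.0, 90.1]
ft_force: [-0.2, 0.7, 6.1]
finger_gap: 52.5
grip_force: 41.0
```

```bash
python3 -m jog '[[0,0,0,0,0,-10,1],[0,0,0,0,0,-20,1],[0,0,0,0,0,-30,1],[0,0,0,0,0,-30,1],[0,0,0,0,0,-20,1]]'; python3 -m jog '[[0,0,0,12,-6,0,1],[0,0,0,24,-12,0,1],[0,0,0,26,-12,0,1],[0,0,0,26,-12,0,1],[0,0,0,26,-12,0,1]]'; python3 -m jog '[[0,0,0,26,-12,0,1],[0,0,0,26,-12,0,1],[0,0,0,26,-12,0,1],[0,0,0,26,-12,0,1],[0,0,0,26,-12,0,1]]' ; python3 -m jog '[[0,0,0,26,-12,0,1],[0,0,0,26,-12,0,1],[0,0,0,24,-12,0,1],[0,0,0,15,-10,0,1],[0,0,0,0,0,0,1]]'; python3 -m jog '[[0,0,0,0,0,0,1],[0,0,0,0,0,0,1],[0,0,0,0,0,0,1]]'; python3 look.py w3
```

```text
time: 6.85
tool_pos: [607.5, -151.1, 137.5]
tcp_rot: [179.9, 0.0, 90.1]
ft_force: [0.1, -0.1, -3.0]
finger_gap: 52.4
grip_force: 43.2
time: 7.35
tool_pos: [550.6, -35.1, 132.8]
tcp_rot: [-179.8, -0.1, 90.1]
ft_force: [0.2, -0.2, -3.8]
finger_gap: 52.4
grip_force: 43.2
time: 7.85
tool_pos: [490.3, 94.3, 133.0]
tcp_rot: [-179.8, 0.0, 90.1]
ft_force: [0.6, -0.2, -3.5]
finger_gap: 52.8
grip_force: 43.2
time: 8.35
tool_pos: [443.7, 185.6, 133.1]
tcp_rot: [-179.8, 0.0, 90.2]
ft_force: [0.8, -0.7, -2.7]
finger_gap: 52.7
grip_force: 43.2
time: 8.65
tool_pos: [447.0, 183.2, 134.9]
tcp_rot: [-180.0, 0.0, 90.0]
ft_force: [-0.2, -0.3, -4.0]
finger_gap: 52.9
grip_force: 43.2
```

View pics/w3.png

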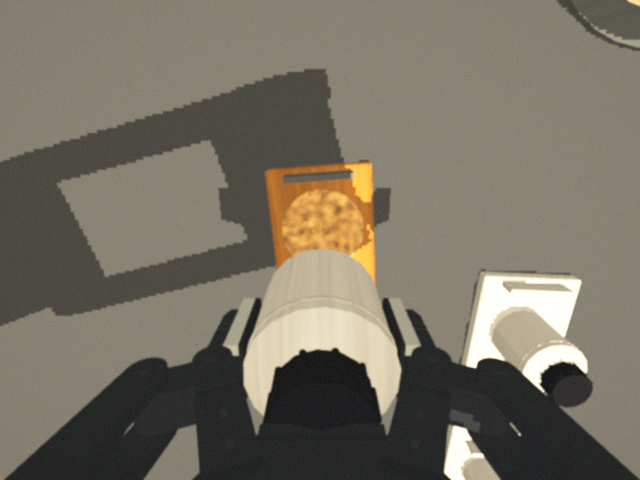

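The can is held upright over the end pad. The pad spans columns 281–366 near row 228, and the end divider is at (318,176).

```bash
python3 - <<'E'
from h import *
import pickle
T,s=pickle.load(open("w3.pkl","rb"));print(T[:3,3])
print(onz(*ray(s,(318,176),T),27),"expect 445.1 226.4")
for p in [(281,228),(366,228),(323,190)]: print(onz(*ray(s,p,T),16))
E
```

```text
[446.98213442 183.2171613  134.89451293]
[443.72813269 228.33994393  27.        ] expect 445.1 226.4
[415.14944375 187.03784653  16.        ]
[480.30036604 187.1260169   16.        ]
[447.28306136 216.41820434  16.        ]
```

```bash
python3 -m jog '[[0,0,0,1.2,0.8,15,1],[0,0,0,0,0,25,1],[0,0,0,0,0,25,1],[0,0,0,0,0,18,1],[0,0,0,0,0,8,1]]'; python3 -m jog '[[0,0,0,0,0,5,1],[0,0,0,0,0,4,1],[0,0,0,0,0,0,1],[0,0,0,0,0,0,1],[0,0,0,0,0,0,1]]'
```

```text
time: 9.2
tool_pos: [446.5, 184.1, 42.2]
tcp_rot: [-179.8, 0.1, 90.0]
ft_force: [-0.6, -0.5, -3.5]
finger_gap: 52.7
grip_force: 43.1
time: 9.7
tool_pos: [448.4, 185.2, 36.1]
tcp_rot: [179.9, -0.0, 90.1]
ft_force: [0.6, 0.7, -3.1]
finger_gap: 52.5
grip_force: 43.1
```

```bash
python3 -m jog '[[0,0,0,0,0,3,1],[0,0,0,0,0,2,1],[0,0,0,0,0,0,1],[0,0,0,0,0,0,1],[0,0,0,0,0,0,1]]'
```

```text
time: 10.2
tool_pos: [447.6, 185.0, 30.2]
tcp_rot: [-180.0, 0.0, 90.1]
ft_force: [-0.2, -1.1, -3.0]
finger_gap: 52.9
grip_force: 43.4
```

```bash
python3 -m jog '[[0,0,0,0,0,1,1],[0,0,0,0,0,0,1],[0,0,0,0,0,0,1]]'
```

```text
time: 10.5
tool_pos: [447.9, 185.1, 30.1]
tcp_rot: [180.0, 0.0, 90.1]
ft_force: [-5.0, -1.0, 7.0]
finger_gap: 53.1
grip_force: 44.0
```

Contact. I release slowly and go up.

```bash
python3 -m jog '[[0,0,0,0,0,0,0],[0,0,0,0,0,0,-0.5],[0,0,0,0,0,0,-1],[0,0,0,0,0,0,-1],[0,0,0,0,0,0,-1]]' 40; python3 -m jog '[[0,0,0,0,0,-15,-1],[0,0,0,0,0,-30,-1],[0,0,0,0,0,-30,-1],[0,0,0,0,0,-30,-1],[0,0,0,0,0,-20,-1]]'; python3 -m jog '[[0,0,0,-22,42,0,-1],[0,0,0,-23,42,0,-1],[0,0,0,-23,42,0,-1],[0,0,0,-23,42,0,-1],[0,0,0,0,0,0,-1]]';python3 -m jog '[[0,0,0,0,0,0,-1],[0,0,0,0,0,0,-1],[0,0,0,0,0,0,-1]]'; python3 look.py w4
```

```text
time: 11.0
tool_pos: [447.9, 185.1, 29.3]
tcp_rot: [180.0, -0.0, 90.1]
ft_force: [-0.4, 0.0, 0.2]
finger_gap: 85.3
grip_force: 0.0
time: 11.5
tool_pos: [448.6, 185.3, 156.8]
tcp_rot: [179.9, -0.0, 90.1]
ft_force: [0.5, -0.1, 0.2]
finger_gap: 85.1
grip_force: 0.0
time: 12.0
tool_pos: [619.1, 90.6, 152.1]
tcp_rot: [-179.9, 0.1, 89.9]
ft_force: [-0.5, -0.6, 0.5]
finger_gap: 84.9
grip_force: 0.0
time: 12.3
tool_pos: [615.2, 95.1, 154.8]
tcp_rot: [180.0, -0.0, 90.1]
ft_force: [-0.2, -0.2, 0.5]
finger_gap: 85.6
grip_force: 0.0
```

View pics/w4.png

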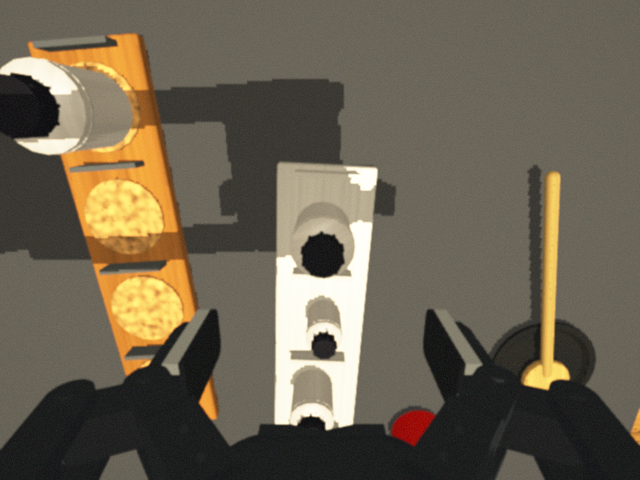

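Can 4 stands on its pad. Can 3's cap is at (322,255), and the next pads are at (124,216) and (147,308).

```bash
python3 - <<'E'
from h import *
import pickle
T1,s1=pickle.load(open("w1.pkl","rb"));T,s=pickle.load(open("w4.pkl","rb"));print(T[:3,3])
for a,b in [((420,121.7),(322,255)),((409,215.6),(324,345))]: print(*[np.round(x,1) for x in tri([ray(s1,a,T1),ray(s,b,T)])])
for p in [(124,216),(147,308)]: print(onz(*ray(s,p,T),16).round(1))
E
```

```text
[615.16682179  95.09821255 154.78060591]
[614.8  92.5  76.5] 0.1
[616.4  11.6  60.7] 0.3
[453.3 102.8  16. ]
[459.2  18.2  16. ]
```

```bash
python3 -m jog '[[0,0,0,-2.5,0,20,-1],[0,0,0,0,0,35,-1],[0,0,0,0,0,35,-1],[0,0,0,0,0,25,-1],[0,0,0,0,0,12,-1]]'; python3 -m jog '[[0,0,0,0,0,4,-1],[0,0,0,0,0,0,-1],[0,0,0,0,0,0,-1],[0,0,0,0,0,0,-1]]'; python3 -m jog '[[0,0,0,0,0,0,0],[0,0,0,0,0,0,0.3],[0,0,0,0,0,0,0.6],[0,0,0,0,0,0,0.6],[0,0,0,0,0,0,0.6]]' 30; python3 -m jog '[[0,0,0,0,0,0,1],[0,0,0,0,0,0,1],[0,0,0,0,0,0,1],[0,0,0,0,0,0,1]]' 40
```

```text
time: 12.85
tool_pos: [613.4, 92.3, 24.8]
tcp_rot: [-179.8, 0.0, 90.1]
ft_force: [0.6, 0.1, 0.8]
finger_gap: 85.3
grip_force: 0.0
time: 13.25
tool_pos: [617.3, 91.9, 25.3]
tcp_rot: [179.8, -0.0, 90.1]
ft_force: [0.9, -0.3, 0.6]
finger_gap: 85.4
grip_force: 0.0
time: 13.75
tool_pos: [616.1, 91.7, 23.7]
tcp_rot: [180.0, -0.0, 90.1]
ft_force: [-0.7, -1.0, 3.4]
finger_gap: 45.1
grip_force: 31.5
time: 14.15
tool_pos: [616.1, 91.7, 23.8]
tcp_rot: [180.0, 0.0, 90.1]
ft_force: [-0.9, -1.1, 5.1]
finger_gap: 45.0
grip_force: 40.3
```

```bash
python3 -m jog '[[0,0,0,0,0,-10,1],[0,0,0,0,0,-20,1],[0,0,0,0,0,-30,1],[0,0,0,0,0,-25,1],[0,0,0,0,0,-10,1]]'; python3 -m jog '[[0,0,0,1,-10,0,1],[0,0,0,1,-20,0,1],[0,0,0,1,-25,0,1],[0,0,0,1,-25,0,1],[0,0,0,1,-25,0,1]]'; python3 -m jog '[[0,0,0,1.5,-25,0,1],[0,0,0,1,-20,0,1],[0,0,0,1,-12,0,1],[0,0,0,0,0,0,1],[0,0,0,0,0,0,1]]' ; python3 -m jog '[[0,0,0,0,0,0,1],[0,0,0,0,0,0,1],[0,0,0,0,0,0,1]]'
```

```text
time: 14.65
tool_pos: [617.3, 91.8, 121.5]
tcp_rot: [179.8, -0.0, 90.1]
ft_force: [1.1, -0.8, -2.8]
finger_gap: 44.7
grip_force: 41.5
time: 15.15
tool_pos: [507.7, 96.6, 115.6]
tcp_rot: [-179.8, 0.0, 90.1]
ft_force: [0.6, 1.0, -0.6]
finger_gap: 44.8
grip_force: 41.6
time: 15.65
tool_pos: [452.9, 100.0, 117.0]
tcp_rot: [-179.9, 0.0, 90.1]
ft_force: [-0.2, 0.6, -2.5]
finger_gap: 45.1
grip_force: 41.7
time: 15.95
tool_pos: [454.1, 100.0, 118.1]
tcp_rot: [-180.0, 0.0, 90.1]
ft_force: [-0.3, -0.3, -2.0]
finger_gap: 44.5
grip_force: 41.7
```

```bash
python3 -m jog '[[0,0,0,0.4,0,12,1],[0,0,0,0,0,22,1],[0,0,0,0,0,22,1],[0,0,0,0,0,15,1],[0,0,0,0,0,8,1]]'; python3 -m jog '[[0,0,0,0,0,5,1],[0,0,0,0,0,3,1],[0,0,0,0,0,2,1],[0,0,0,0,0,0,1],[0,0,0,0,0,0,1]]'; python3 -m jog '[[0,0,0,0,0,1,1],[0,0,0,0,0,0,1],[0,0,0,0,0,0,1]]'
```

```text
time: 16.45
tool_pos: [452.3, 100.3, 36.8]
tcp_rot: [-179.8, 0.0, 90.1]
ft_force: [-0.6, -0.1, -1.9]
finger_gap: 45.4
grip_force: 41.7
time: 16.95
tool_pos: [454.3, 100.5, 29.9]
tcp_rot: [179.9, -0.0, 90.1]
ft_force: [0.3, 0.2, -2.5]
finger_gap: 44.7
grip_force: 41.7
time: 17.25
tool_pos: [453.9, 100.5, 28.4]
tcp_rot: [180.0, 0.0, 90.1]
ft_force: [0.6, -1.1, -2.6]
finger_gap: 45.1
grip_force: 41.7
```

```bash
python3 -m jog '[[0,0,0,0,0,1.2,1],[0,0,0,0,0,0,1],[0,0,0,0,0,0,1]]'
```

```text
time: 17.55
tool_pos: [454.1, 100.5, 27.7]
tcp_rot: [180.0, -0.0, 90.1]
ft_force: [-2.7, -0.3, 5.9]
finger_gap: 44.5
grip_force: 42.3
```

```bash
python3 -m jog '[[0,0,0,0,0,0,0],[0,0,0,0,0,0,-0.5],[0,0,0,0,0,0,-1],[0,0,0,0,0,0,-1],[0,0,0,0,0,0,-1]]' 40; python3 -m jog '[[0,0,0,0,0,-15,-1],[0,0,0,0,0,-30,-1],[0,0,0,0,0,-30,-1],[0,0,0,0,0,-30,-1],[0,0,0,0,0,-15,-1]]'; python3 -m jog '[[0,0,0,-33.5,30.5,0,-1],[0,0,0,-33.5,30.5,0,-1],[0,0,0,-33.5,30.5,0,-1],[0,0,0,-33.5,30.5,0,-1],[0,0,0,-33.5,30.5,0,-1]]';python3 -m jog '[[0,0,0,0,0,0,-1],[0,0,0,0,0,0,-1],[0,0,0,0,0,0,-1],[0,0,0,0,0,0,-1]]'; python3 look.py w5
```

```text
time: 18.05
tool_pos: [453.9, 100.5, 27.1]
tcp_rot: [180.0, -0.0, 90.1]
ft_force: [-0.1, 0.5, -0.3]
finger_gap: 85.2
grip_force: 0.0
time: 18.55
tool_pos: [455.3, 100.6, 150.2]
tcp_rot: [179.8, -0.0, 90.1]
ft_force: [-0.9, -0.6, 0.1]
finger_gap: 85.5
grip_force: 0.0
time: 19.05
tool_pos: [607.6, -68.4, 146.9]
tcp_rot: [180.0, -0.0, 90.1]
ft_force: [0.7, 0.9, -0.4]
finger_gap: 85.6
grip_force: 0.0
time: 19.45
tool_pos: [606.0, -65.8, 147.4]
tcp_rot: [180.0, -0.0, 90.1]
ft_force: [0.5, 0.4, 0.1]
finger_gap: 85.3
grip_force: 0.0
```

View pics/w5.png

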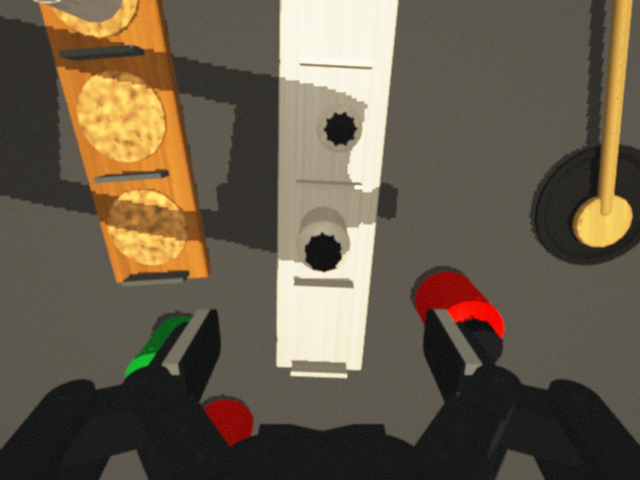

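Can 2's cap is at (322,252), can 1's at (340,128), and the pads are at (121,116) and (147,228).

```bash
python3 - <<'E'
from h import *
import pickle
T1,s1=pickle.load(open("w1.pkl","rb"));T,s=pickle.load(open("w5.pkl","rb"))
for a,b in [((393.7,297.5),(322.5,252)),((409,215.6),(340,128))]: print(*[np.round(x,1) for x in tri([ray(s1,a,T1),ray(s,b,T)])])
for p in [(121,116),(147,228)]: print(onz(*ray(s,p,T),16).round(1))
E
python3 -m jog '[[0,0,0,-1,0.5,20,-1],[0,0,0,0,0,35,-1],[0,0,0,0,0,35,-1],[0,0,0,0,0,22,-1],[0,0,0,0,0,10,-1]]'; python3 -m jog '[[0,0,0,0,0,4,-1],[0,0,0,0,0,0,-1],[0,0,0,0,0,0,-1],[0,0,0,0,0,0,-1]]'
```

```text
[606.  -66.4  69.3] 0.1
[616.4  11.8  60.3] 0.2
[459.2  18.9  16. ]
[465.1 -66.1  16. ]
time: 20.0
tool_pos: [604.8, -66.7, 22.6]
tcp_rot: [-179.8, -0.0, 90.1]
ft_force: [0.5, 0.3, -0.3]
finger_gap: 85.3
grip_force: 0.0
time: 20.4
tool_pos: [608.3, -68.1, 22.9]
tcp_rot: [179.8, 0.0, 90.1]
ft_force: [-0.5, -0.5, 0.4]
finger_gap: 85.6
grip_force: 0.0
```

```bash
python3 -m jog '[[0,0,0,1,-0.5,0,-0.2],[0,0,0,0,0,0,0.2],[0,0,0,0,0,0,0.5],[0,0,0,0,0,0,0.7],[0,0,0,0,0,0,0.7]]' 30; python3 -m jog '[[0,0,0,0,0,0,1],[0,0,0,0,0,0,1],[0,0,0,0,0,0,1],[0,0,0,0,0,0,1]]' 40;  python3 -m jog '[[0,0,0,0,0,-10,1],[0,0,0,0,0,-20,1],[0,0,0,0,0,-30,1],[0,0,0,0,0,-25,1],[0,0,0,0,0,-10,1]]'
```

```text
time: 20.9
tool_pos: [606.7, -67.0, 21.4]
tcp_rot: [180.0, 0.0, 90.1]
ft_force: [-0.5, 0.3, 2.5]
finger_gap: 37.2
grip_force: 30.5
time: 21.3
tool_pos: [606.7, -66.9, 21.4]
tcp_rot: [180.0, 0.0, 90.1]
ft_force: [-1.0, 1.4, 5.0]
finger_gap: 36.4
grip_force: 39.9
time: 21.8
tool_pos: [608.1, -67.2, 119.4]
tcp_rot: [179.8, 0.0, 90.1]
ft_force: [0.7, -0.5, -0.9]
finger_gap: 37.0
grip_force: 40.2
```

```bash
python3 -m jog '[[0,0,0,6,-10,0,1],[0,0,0,11,-20,0,1],[0,0,0,13,-22,0,1],[0,0,0,13,-22,0,1],[0,0,0,13,-22,0,1]]'; python3 -m jog '[[0,0,0,13,-22,0,1],[0,0,0,10,-18,0,1],[0,0,0,5.5,-11.3,0,1],[0,0,0,0,0,0,1],[0,0,0,0,0,0,1]]' ; python3 -m jog '[[0,0,0,0,0,0,1],[0,0,0,0,0,0,1],[0,0,0,0,0,0,1]]'
```

```text
time: 22.3
tool_pos: [508.8, -10.5, 115.0]
tcp_rot: [-179.9, -0.0, 90.1]
ft_force: [0.1, -0.2, -0.8]
finger_gap: 37.0
grip_force: 40.2
time: 22.8
tool_pos: [459.1, 17.4, 115.8]
tcp_rot: [-180.0, 0.0, 90.1]
ft_force: [0.4, -0.0, -0.5]
finger_gap: 36.5
grip_force: 40.3
time: 23.1
tool_pos: [459.4, 17.2, 116.0]
tcp_rot: [-180.0, -0.0, 90.0]
ft_force: [-0.9, -0.0, 0.1]
finger_gap: 36.8
grip_force: 40.3
```

Now down to 25.4, a drop of 90.6.

```bash
python3 -m jog '[[0,0,0,0.4,0,12,1],[0,0,0,0,0,22,1],[0,0,0,0,0,22,1],[0,0,0,0,0,15,1],[0,0,0,0,0,8,1]]'; python3 -m jog '[[0,0,0,0,0,5,1],[0,0,0,0,0,3,1],[0,0,0,0,0,2,1],[0,0,0,0,0,0,1],[0,0,0,0,0,0,1]]'; python3 -m jog '[[0,0,0,0,0,1.3,1],[0,0,0,0,0,0,1],[0,0,0,0,0,0,1]]'
```

```text
time: 23.6
tool_pos: [457.5, 17.9, 34.6]
tcp_rot: [-179.8, -0.0, 90.1]
ft_force: [-0.9, 0.8, -1.5]
finger_gap: 36.6
grip_force: 40.3
time: 24.1
tool_pos: [459.6, 17.8, 27.7]
tcp_rot: [179.9, 0.0, 90.1]
ft_force: [-0.1, -0.3, -0.7]
finger_gap: 37.0
grip_force: 40.3
time: 24.4
tool_pos: [459.2, 17.9, 25.9]
tcp_rot: [180.0, 0.0, 90.1]
ft_force: [1.0, 0.6, -0.6]
finger_gap: 36.7
grip_force: 40.3
```

```bash
python3 -m jog '[[0,0,0,0,0,1,1],[0,0,0,0,0,0,1],[0,0,0,0,0,0,1]]'; python3 -m jog '[[0,0,0,0,0,0,0],[0,0,0,0,0,0,-0.5],[0,0,0,0,0,0,-1],[0,0,0,0,0,0,-1],[0,0,0,0,0,0,-1]]' 40; python3 -m jog '[[0,0,0,0,0,-15,-1],[0,0,0,0,0,-30,-1],[0,0,0,0,0,-30,-1],[0,0,0,0,0,-30,-1],[0,0,0,0,0,-15,-1]]'; python3 -m jog '[[0,0,0,-1,31.4,0,-1],[0,0,0,-1.5,31.4,0,-1],[0,0,0,-1.5,31.4,0,-1],[0,0,0,-1,31.4,0,-1],[0,0,0,-1,31.4,0,-1]]';python3 -m jog '[[0,0,0,0,0,0,-1],[0,0,0,0,0,0,-1],[0,0,0,0,0,0,-1],[0,0,0,0,0,0,-1]]'; python3 look.py w6
```

```text
time: 24.7
tool_pos: [459.3, 17.8, 25.4]
tcp_rot: [180.0, 0.0, 90.1]
ft_force: [-2.9, 0.1, 5.8]
finger_gap: 37.0
grip_force: 40.8
time: 25.2
tool_pos: [459.1, 17.9, 24.7]
tcp_rot: [-180.0, 0.0, 90.1]
ft_force: [-0.2, 0.9, -0.6]
finger_gap: 85.5
grip_force: 0.0
time: 25.7
tool_pos: [460.5, 17.8, 147.9]
tcp_rot: [179.8, 0.0, 90.1]
ft_force: [0.5, -0.1, -0.4]
finger_gap: 85.3
grip_force: 0.0
time: 26.2
tool_pos: [617.3, 12.0, 144.4]
tcp_rot: [-180.0, 0.0, 90.1]
ft_force: [-0.5, -0.2, 0.9]
finger_gap: 85.3
grip_force: 0.0
time: 26.6
tool_pos: [615.4, 12.1, 145.1]
tcp_rot: [180.0, 0.0, 90.1]
ft_force: [0.4, 0.4, 0.5]
finger_gap: 85.3
grip_force: 0.0
```

View pics/w6.png

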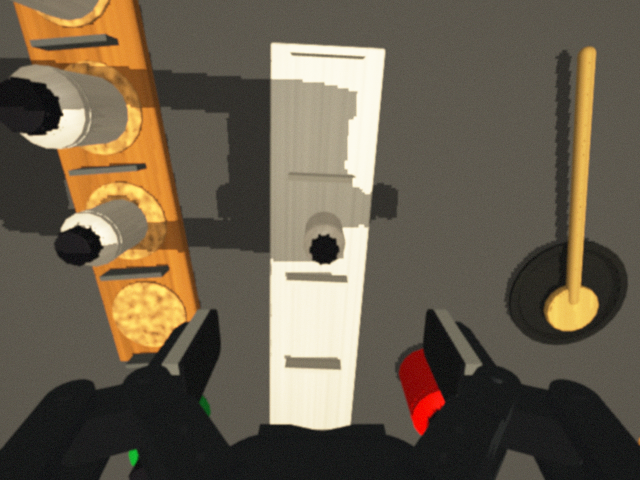

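Can 1's cap is at (323,249), centred in the gripper; cans 3 and 2 stand on their pads.

```bash
python3 -m jog '[[0,0,0,-0.5,0.8,20,-1],[0,0,0,0,0,35,-1],[0,0,0,0,0,35,-1],[0,0,0,0,0,22,-1],[0,0,0,0,0,10,-1]]'; python3 -m jog '[[0,0,0,0,0,4,-1],[0,0,0,0,0,0,-1],[0,0,0,0,0,0,-1],[0,0,0,0,0,0,-1],[0,0,0,0,0,0,-1]]';  python3 -m jog '[[0,0,0,0,0,0,-0.2],[0,0,0,0,0,0,0.2],[0,0,0,0,0,0,0.5],[0,0,0,0,0,0,0.7],[0,0,0,0,0,0,0.8]]' 25; python3 -m jog '[[0,0,0,0,0,0,1],[0,0,0,0,0,0,1],[0,0,0,0,0,0,1],[0,0,0,0,0,0,1]]' 35
```

```text
time: 27.15
tool_pos: [614.6, 11.7, 20.2]
tcp_rot: [-179.8, -0.0, 90.1]
ft_force: [-0.0, 0.4, -0.6]
finger_gap: 85.5
grip_force: 0.0
time: 27.65
tool_pos: [617.8, 11.5, 20.0]
tcp_rot: [179.9, 0.0, 90.1]
ft_force: [0.0, 0.0, -0.1]
finger_gap: 85.1
grip_force: 0.0
time: 28.15
tool_pos: [617.0, 11.5, 18.9]
tcp_rot: [180.0, 0.0, 90.1]
ft_force: [-0.5, -0.0, 1.3]
finger_gap: 29.1
grip_force: 24.9
time: 28.55
tool_pos: [617.0, 11.5, 18.9]
tcp_rot: [180.0, 0.0, 90.1]
ft_force: [0.3, -0.2, 1.9]
finger_gap: 29.0
grip_force: 34.4
```

```bash
python3 -m jog '[[0,0,0,0,0,-10,1],[0,0,0,0,0,-20,1],[0,0,0,0,0,-30,1],[0,0,0,0,0,-25,1],[0,0,0,0,0,-10,1]]'; python3 -m jog '[[0,0,0,-5,-10,0,1],[0,0,0,-10,-20,0,1],[0,0,0,-12,-23,0,1],[0,0,0,-12,-23,0,1],[0,0,0,-12,-23,0,1]]'; python3 -m jog '[[0,0,0,-12,-23,0,1],[0,0,0,-10,-18,0,1],[0,0,0,-5,-11.7,0,1],[0,0,0,0,0,0,1],[0,0,0,0,0,0,1]]' ; python3 -m jog '[[0,0,0,0,0,0,1],[0,0,0,0,0,0,1],[0,0,0,0,0,0,1]]'
```

```text
time: 29.05
tool_pos: [618.7, 11.4, 117.6]
tcp_rot: [179.7, 0.0, 90.1]
ft_force: [0.3, -0.1, -1.2]
finger_gap: 29.2
grip_force: 34.6
time: 29.55
tool_pos: [516.5, -39.8, 113.0]
tcp_rot: [-179.9, -0.0, 90.1]
ft_force: [0.1, -1.5, 0.1]
finger_gap: 28.9
grip_force: 34.7
time: 30.05
tool_pos: [465.3, -66.6, 113.6]
tcp_rot: [180.0, -0.0, 90.0]
ft_force: [-0.0, 0.8, -0.5]
finger_gap: 29.0
grip_force: 34.7
time: 30.35
tool_pos: [465.6, -66.4, 113.7]
tcp_rot: [-180.0, -0.0, 90.1]
ft_force: [0.2, 0.1, -0.6]
finger_gap: 29.0
grip_force: 34.7
```

Now down to 22.9, a drop of 90.8.

```bash
python3 -m jog '[[0,0,0,0,0,12,1],[0,0,0,0,0,22,1],[0,0,0,0,0,22,1],[0,0,0,0,0,15,1],[0,0,0,0,0,8,1]]'; python3 -m jog '[[0,0,0,0,0,5,1],[0,0,0,0,0,3,1],[0,0,0,0,0,2,1],[0,0,0,0,0,0,1],[0,0,0,0,0,0,1]]'; python3 -m jog '[[0,0,0,0,0,1.3,1],[0,0,0,0,0,0,1],[0,0,0,0,0,0,1],[0,0,0,0,0,1,1],[0,0,0,0,0,0,1]]'; python3 -m jog '[[0,0,0,0,0,0,1],[0,0,0,0,0,0,1]]'
```

```text
time: 30.85
tool_pos: [463.7, -66.2, 32.2]
tcp_rot: [-179.8, -0.0, 90.1]
ft_force: [-0.4, -0.4, -0.8]
finger_gap: 28.9
grip_force: 34.7
time: 31.35
tool_pos: [465.8, -66.7, 25.3]
tcp_rot: [179.9, 0.0, 90.1]
ft_force: [0.3, -0.6, -0.3]
finger_gap: 29.2
grip_force: 34.7
time: 31.85
tool_pos: [465.6, -66.7, 22.9]
tcp_rot: [180.0, 0.0, 90.1]
ft_force: [-1.5, -0.1, 4.5]
finger_gap: 29.4
grip_force: 35.0
time: 32.05
tool_pos: [465.5, -66.7, 22.8]
tcp_rot: [180.0, 0.0, 90.1]
ft_force: [-2.0, 0.8, 4.8]
finger_gap: 28.8
grip_force: 35.1
```

Contact again: I release, rise, move away to +x and check from above.

```bash
python3 -m jog '[[0,0,0,0,0,0,0],[0,0,0,0,0,0,-0.5],[0,0,0,0,0,0,-1],[0,0,0,0,0,0,-1],[0,0,0,0,0,0,-1]]' 40; python3 -m jog '[[0,0,0,0,0,-15,-1],[0,0,0,0,0,-30,-1],[0,0,0,0,0,-40,-1],[0,0,0,0,0,-40,-1],[0,0,0,0,0,-40,-1]]'; python3 -m jog '[[0,0,0,20,-10,-10,-1],[0,0,0,30,-10,-10,-1],[0,0,0,30,-10,-10,-1],[0,0,0,20,0,0,-1],[0,0,0,0,0,0,-1]]'; python3 -m jog '[[0,0,0,0,0,0,-1],[0,0,0,0,0,0,-1],[0,0,0,0,0,0,-1],[0,0,0,0,0,0,-1]]'; python3 look.py w7; python3 - <<'E'
from h import *
s=r.snapshot("side")["pixels"]; cv2.imwrite("pics/s7.png",cv2.resize(s[170:370,150:450],(800,533),interpolation=cv2.INTER_CUBIC)[:,:,::-1])
E
```

```text
time: 32.55
tool_pos: [465.2, -66.6, 22.4]
tcp_rot: [-180.0, -0.0, 90.1]
ft_force: [0.5, -0.6, -0.4]
finger_gap: 85.4
grip_force: 0.0
time: 33.05
tool_pos: [465.0, -66.6, 189.0]
tcp_rot: [-180.0, -0.0, 90.1]
ft_force: [1.2, -0.2, -0.9]
finger_gap: 85.4
grip_force: 0.0
time: 33.55
tool_pos: [435.2, 35.2, 218.0]
tcp_rot: [179.9, -0.0, 90.2]
ft_force: [0.6, 0.2, -0.7]
finger_gap: 85.7
grip_force: 0.0
time: 33.95
tool_pos: [435.2, 32.7, 217.3]
tcp_rot: [-180.0, 0.0, 90.0]
ft_force: [-1.1, -0.6, -0.9]
finger_gap: 85.7
grip_force: 0.0
```

View pics/w7.png

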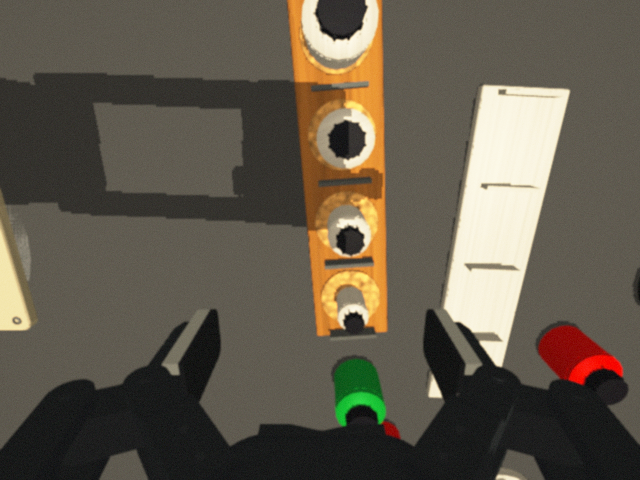

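View pics/s7.png

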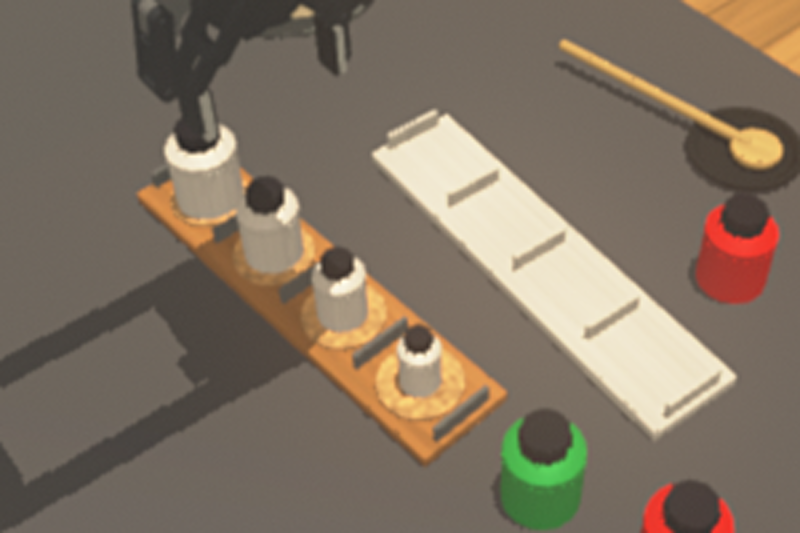

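Both views show all four cans upright and centred on their pads. They run largest to smallest away from the pot, with can 1's foot at (418,383) in the side crop, mid-pad. The gripper is clear.

```bash
python3 -c "
from bench import r
print(r.hand_in())"
```

```text
the job is handed in; nothing more can be done
None
```

I moved all four canisters to the rack, one upright on each cork pad, largest at the pot end and smallest at the carousel end, and handed the job in at about 34 s; the hand-in gave no verdict.

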